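Idle the dust extractor and hold its filter cover over the screw holes

ROBOT

A 6-joint arm with a two-finger parallel gripper is mounted at the origin on the work surface. World frame = base frame: x ahead of the robot, y to its left, z up, the work surface at z = 0. Lengths are in mm, angles in rad, forces in N, time in s.
With the tool pointing down it reaches from about 300 to 850 mm from the base axis. Payload 5.4 kg.
Tool frame: the origin (TCP) lies on the centre line of the jaws, within the pads' length; the fingertips stand 22 mm ahead of it and the grasp point (between the pads) lies 3 mm ahead of it; z points along the fingers, y is the line along which they close (so a half turn about z gives the same grasp; the last joint's range is limited). The gripper opens to 85 mm and grips with 20 to 120 N. Pads are 22 mm wide; open, the fingers measure 114 mm over their backs; the gripper's body (76 mm by 85 mm) begins 54 mm behind the grasp point. The pads swing forward as they close: fully open they stand 13 mm farther back than shut.
Start: joints at [0.958, 0.158, 1.597, -0, 1.386, -0.21], TCP at [225.406, 528.96, 253.299] pointing down, gripper open.
Joint ranges: [-2.91, 2.91], [-0.94, 2.29], [0.18, 2.7], [-1.29, 4.43], [0.17, 2.64], [-3, 3]. Speed limits (rad/s): [2.57, 2.57, 3.14, 3.14, 3.14, 3.14].

INTERFACE

Orientations are given as a unit quaternion [x, y, z, w].
In Python, from plant import bot, eyes, ticket gives the robot as it stands.
- The arm moves only by the shell command python3 -m crank 'ROWS'. ROWS is a JSON object of lists of equal length, an entry for each row: "dp": the shift along the world's x, y, z in mm, a list of three; "twist": the turn, a rotation vector about the world's x, y, z in degrees, a list of three; "fingers": the finger opening in mm, from 0 to 85.4. In form: {"dp": [[x, y, z], ...], "twist": [[wx, wy, wz], ...], "fingers": [fingers, ...]}. A call has 1 to 10 rows; each row shifts and turns the commanded pose from where the row before left it; what a row does not reach is not made up. A row lasts 1/8 s, in which the tool goes at most 62.5 mm and 10.7 degrees, less where a joint would pass 70% of its speed; a pose out of reach is approached as far as the arm can. A call with a gripper value outside its range is refused whole. The fingers move at their own pace and stop on an object; the grip force is fixed at half the most. Time passes only in rows, so rows that do not move let the fingers close. It gives the time, the measured TCP pose, the force, the opening and the grip force at its end, in the units of the state.
- bot.get_obs(): the state, without advancing time (a new reading comes with each control period).
- eyes.get_image(name): name is "scene" or "top" or "wrist"; returns a dict with "frame" (384x512x3 uint8, red, green, blue), "K" (3x3 intrinsics, pixels), "pose" (4x4, takes a point from camera to world coordinates). Camera axes: x right, y down, z forward; pixel columns grow to the right and rows downward; lengths in mm; the calibration is good to about 2 mm. A picture is of the moment at which its call begins. There is no depth.
- ticket.hand_in(): hands the job in; it is judged then, once.
The state is a dict: "t": time; "joint_positions": joint angles; "joint_velocities": joint speeds; "joint_efforts": joint torques, N m; "tcp_pos": TCP position; "eef_rot": TCP orientation; "ft_force": force on the tool from outside, world axes, zero at the start; "torque": the same for the moment, N m; "grip_width": finger opening in mm; "gripper_force": force on a finger pad.
Only numpy, scipy, OpenCV 4.12 (cv2) and the standard library are available. Lean on these libraries where they do the work, as an engineer would, in place of code of your own. Each camera call takes 0.05 s, during which the arm holds its last target. There are 200 camera calls.

TASK

First turn the dust extractor's fan dial back, anticlockwise, to the one long idle mark on its scale, while the filter cover still lies on the bench. Then pick up the cover by its grip bar and hold it level over the filter frame, hovering about 2 cm above it without touching, its sides along the frame's (either way round will do) so that each of the four threaded holes shows whole through the cover hole above it. Finish while still holding it there, still, with the dial left on the mark and the plaster pieces, screw tub and brush left where they were.

Things in the scene. Friction and masses are not known exactly. Their poses are not given: they have to be found in the camera images.
- extractor: bench dust extractor, a grey metal box fixed to the bench, 170 (x) x 300 (y) x 70 mm high. Origin: centre of its underside, on the bench. On its flat top: the filter frame towards its -y end and the fan dial towards its +y end, their centres 158 mm apart. A black outlet stub stands out 29 mm from its +x side
- frame_top (a point): centre of the filter frame, at the level of its upper face (78 mm above the bench, 8 mm above the box top). The dark frame is 110 (x) x 130 (y) mm outside, 64 x 84 mm inside, around a pleated paper filter; centre 60 mm to -y of the box centre. Its axes are the extractor's
- dial (a joint): angle of the black fan dial, rad, 0 to 2.8, turning about the vertical; it grows clockwise seen from above and stays where it is left (friction about 0.04 N m). At 0 its pointer points along the extractor's +y, at pi/2 along its +x. The scale has 8 marks, one every 0.4 rad from 0 to 2.8; the long, thick mark is at 0.8, the others are short. At the start the dial is well clockwise of the long mark
- dial_grip (a point): point on the dial's vertical axis at the height to grip (108 mm above the bench). The dial is a 44 mm disc with an upright bar on it, 14 mm thick, 42 mm long, its top 112 mm and its foot 82 mm above the bench; the bar lies along the pointer. Grip the bar across its 14 mm
- pointer_tip (a point): tip of the dial's pointer nose, 29 mm from the dial's axis, 82 mm above the bench; a white line on the bar's top and on the nose marks this end
- long_mark (a point): outer end of the long thick mark on the dial's scale, 48 mm from the dial's axis
- cover: loose filter cover lying flat on the bench: aluminium plate 110 (x) x 130 (y) x 6 mm with four 14 mm through holes at its corners (at x +-42, y +-52 mm) and a black upright grip bar in the middle, 16 mm thick (x), 64 mm long (y), its top 50 mm above the plate's underside. 0.18 to 0.36 kg, balanced about the bar. Origin: centre of the plate's underside, z up
- cover_grip (a point): middle of the cover's grip bar, 36 mm above the plate's underside: the point to grip, across its 16 mm
- thread_a (a point): mouth of the threaded hole (6 mm, in a 10 mm brass insert) at the +x +y corner of the filter frame, x +-42, y +-52 mm from frame_top, on the frame's upper face
- thread_b (a point): mouth of the threaded hole (6 mm, in a 10 mm brass insert) at the -x +y corner of the filter frame, x +-42, y +-52 mm from frame_top, on the frame's upper face
- thread_c (a point): mouth of the threaded hole (6 mm, in a 10 mm brass insert) at the -x -y corner of the filter frame, x +-42, y +-52 mm from frame_top, on the frame's upper face
- thread_d (a point): mouth of the threaded hole (6 mm, in a 10 mm brass insert) at the +x -y corner of the filter frame, x +-42, y +-52 mm from frame_top, on the frame's upper face
- hole_a (a point): centre of the cover's 14 mm hole at its +x +y corner, on the plate's underside
- hole_b (a point): centre of the cover's 14 mm hole at its -x +y corner, on the plate's underside
- hole_c (a point): centre of the cover's 14 mm hole at its -x -y corner, on the plate's underside
- hole_d (a point): centre of the cover's 14 mm hole at its +x -y corner, on the plate's underside
- sherd_large: loose broken piece of painted plaster, about 75 x 57 x 34 mm, to be left alone; origin under its middle
- sherd_small: loose broken piece of plaster, about 60 x 42 x 24 mm, to be left alone; origin under its middle
- screw_tub: round open steel tub, 72 mm across, 30 mm high, with the screws in it, to be left alone; origin under its middle
- brush: brush, 170 mm long, lying on the bench, to be left alone
Things that resemble listed ones, but are neither listed nor needed, are in the scene too. Of the things that look like the cover, the smaller one is meant.

How it is judged (in metres and radians):
On the way, in this order (a step that is already met when the one before it is completed fails the run):
1. the dial stands on the long mark (within 0.12 rad) while the cover still lies on the bench (value of joint dial between 0.68 and 0.92 rad and distance of cover from where it was at the start of the episode below 0.03 m), for 0.3 s.
2. the cover is lifted off the bench in the fingers (height (world z) of cover above 0.05 m and contact force between the fingers and cover above 1 N), for 0.2 s.
At the end, for the whole second after the job is handed in: Cover held in the fingers, at rest, level within 0.07 rad, underside 8 to 32 mm above the frame, touching nothing else; each of its four holes within 4 mm horizontally of the threaded hole below (either way round); dial within 0.12 rad of the long mark (value of joint dial between 0.68 and 0.92 rad and ((horizontal distance between hole_a and thread_a below 0.004 m and horizontal distance between hole_b and thread_b below 0.004 m and horizontal distance between hole_c and thread_c below 0.004 m and horizontal distance between hole_d and thread_d below 0.004 m) or (horizontal distance between hole_a and thread_c below 0.004 m and horizontal distance between hole_b and thread_d below 0.004 m and horizontal distance between hole_c and thread_a below 0.004 m and horizontal distance between hole_d and thread_b below 0.004 m)) and z of cover in the frame of frame_top between 0.008 and 0.032 m and angle between cover's own z axis and vertical below 0.07 rad and contact force between the fingers and cover above 1 N and contact force between cover and extractor below 0.1 N and linear speed of cover below 0.02 m/s and angular speed of cover below 0.15 rad/s and contact force between cover and sherd_large below 0.1 N and contact force between cover and sherd_small below 0.1 N and contact force between cover and screw_tub below 0.1 N and contact force between cover and brush below 0.1 N); the arm keeps its last pose, push and grip.
It fails at once if the plaster pieces, the screw tub or the brush are moved by more than 3 cm (distance of any of sherd_large, sherd_small, screw_tub, brush from where it was at the start of the episode above 0.03 m).
It also fails if it takes over 61 s, if anything falls off the work surface, if the arm or the gripper's body presses on something with over 40 N, if the wrist force passes 120 N, or if a joint passes its speed limit or range.

## Working session

There is one attempt and no reset: what is moved stays moved. The work goes in short steps, Python scripts to look and compute and a shell command to move; the robot and the scene stay as the last step left them, time stands still between calls to the robot, and variables do not carry over. Pictures are saved under pics/ and viewed, at most 10 in all, crops included, and the job is handed in when it is done.

```bash
mkdir -p pics
cat > h.py <<'E'
import numpy as np, cv2
from plant import bot, eyes, ticket
def grab(n,f):
    d=eyes.get_image(n); cv2.imwrite(f'pics/{f}.png',d['frame'][:,:,::-1]); np.savez(f'pics/{f}.npz',K=d['K'],T=d['pose'],frame=d['frame']); return d
def load(f): 
    d=np.load(f'pics/{f}.npz'); return d['K'],d['T']
def onz(f,uv,z):
    K,T=load(f); r=T[:3,:3]@np.linalg.solve(K,[uv[0],uv[1],1]); c=T[:3,3]; return c+r*(z-c[2])/r[2]
def tri(obs):
    A=np.zeros((3,3));b=np.zeros(3)
    for f,uv in obs:
        K,T=load(f); r=T[:3,:3]@np.linalg.solve(K,[uv[0],uv[1],1]); r/=np.linalg.norm(r); P=np.eye(3)-np.outer(r,r); A+=P;b+=P@T[:3,3]
    return np.linalg.solve(A,b)
def proj(f,p):
    K,T=load(f); q=K@(T[:3,:3].T@(np.array(p)-T[:3,3])); return q[:2]/q[2]
E
python3 - <<'E'
from h import *
ims=[]
for n in('scene','top','wrist'):
    d=grab(n,n+'0'); print(n,d['K'][0,0],np.round(d['pose'],3).tolist()); ims.append(d['frame'])
print(bot.get_obs())
E
```

```text
scene 378.6773333015817 [[-0.344, 0.717, -0.606, 1248.958], [0.939, 0.266, -0.218, 180.44], [0.005, -0.644, -0.765, 949.051], [0.0, 0.0, 0.0, 1.0]]
top 420.1244104236104 [[-0.065, -0.974, 0.215, 316.074], [-0.998, 0.063, -0.018, -61.495], [0.004, -0.216, -0.976, 1140.988], [0.0, 0.0, 0.0, 1.0]]
wrist 328.35030066400583 [[0.391, 0.885, 0.253, 160.922], [0.92, -0.375, -0.111, 556.309], [-0.004, 0.276, -0.961, 373.23], [0.0, 0.0, 0.0, 1.0]]
{'t': 0.15, 'joint_positions': array([ 9.57886997e-01,  1.58929581e-01,  1.59794405e+00, -1.26649795e-06,
        1.38623173e+00, -2.10116361e-01]), 'joint_velocities': array([-0.00122851, -0.00333462, -0.00255104,  0.00043338, -0.00062101,
       -0.00047419]), 'joint_efforts': array([ 5.31178175e-04, -3.96375346e+01, -3.31785321e+01, -1.72156979e-04,
        5.44354582e-03, -5.62395954e-06]), 'tcp_pos': array([225.1624099 , 528.60095774, 252.52831672]), 'eef_rot': array([ 2.00037613e-01,  9.79787927e-01, -6.93460833e-04, -3.01968718e-04]), 'ft_force': array([-0.05721105, -0.32267371,  0.56672631]), 'torque': array([-0.00722881, -0.02858387,  0.01126978]), 'gripper_force': 0.0, 'grip_width': 85.51666779779227}
```

View pics/top0.png

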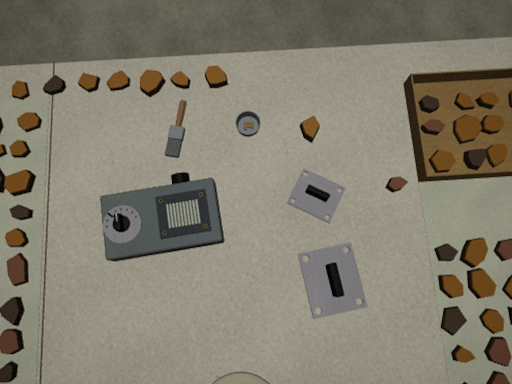

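View pics/scene0.png

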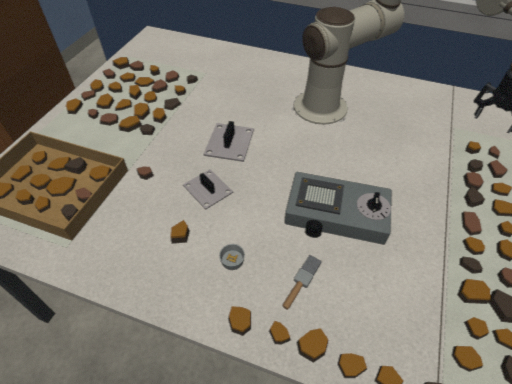

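The top view shows the dial at (121,223), the frame at (183,214), the small cover at (317,194) and the larger decoy at (333,280). The scene view shows the small cover at (208,186) and the dial at (376,204).

Run:
```python
from h import *
print('dial',tri([('top0',(121,223)),('scene0',(375,205))]), onz('top0',(121,223),90))
print('frame',tri([('top0',(183,214)),('scene0',(321,195))]),onz('top0',(183,214),78))
print('cover',tri([('top0',(317.5,192.5)),('scene0',(207,181))]),onz('top0',(317,194),30))
def crop(f,c,w,h,s=1): 
    im=cv2.imread(f'pics/{f}.png'); x,y=c; return cv2.resize(im[y-h//2:y+h//2,x-w//2:x+w//2],(400,300),interpolation=cv2.INTER_CUBIC)
a=np.hstack([crop('top0',(160,218),134,100),crop('top0',(317,195),80,60)])
b=np.hstack([crop('scene0',(340,206),134,100),crop('scene0',(208,186),80,60)])
cv2.imwrite('pics/comp0.png',np.vstack([a,b]))
```

```text
dial [494.49241601 273.91389294  78.19142985] [492.72259449 268.65478891  90.        ]
frame [508.34814487 116.71955463  73.29458558] [507.8287945  114.32389039  78.        ]
cover [ 549.94006181 -240.81104956   39.51425885] [ 548.07403214 -241.1163366    30.        ]
```

View pics/comp0.png

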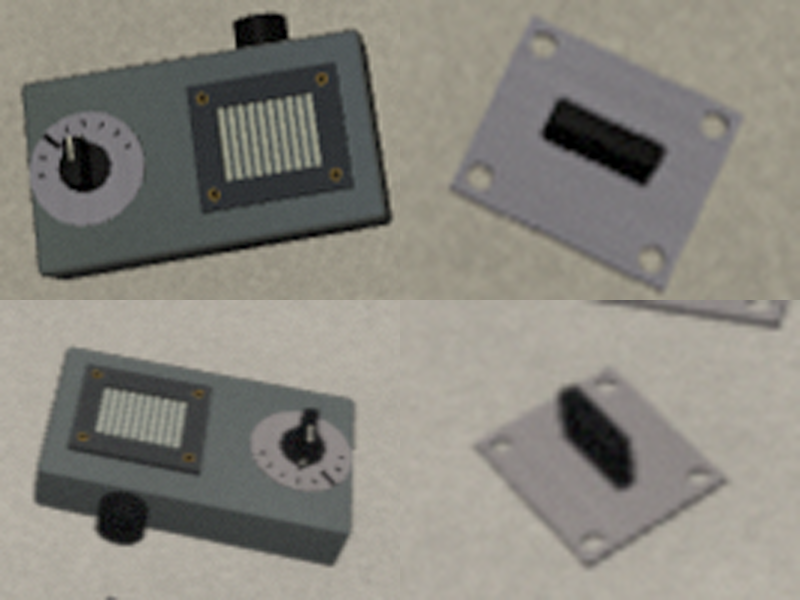

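The composite shows, in the top tile, inserts at (202,98), (321,78), (335,174), (214,193); cover holes at (544,43), (714,124), (651,260), (480,177). The pointer end with the white line points up, near but right of the long mark. Computing poses.

```bash
cat >> h.py <<'E'
def c2p(u,v,c,w,h,ox,oy): return ((u-ox+.5)*w/400-.5+c[0]-w//2,(v-oy+.5)*h/300-.5+c[1]-h//2)
def rectfit(P,z=None):
    # P: 4 pts order a(+x+y) b(-x+y) c(-x-y) d(+x-y); similarity fit
    M=np.array([[42,52],[-42,52],[-42,-52],[42,-52]],float);P=np.array(P)[:,:2];c=P.mean(0);Q=P-c
    A=(M*Q).sum();B=(M[:,0]*Q[:,1]-M[:,1]*Q[:,0]).sum();t=np.arctan2(B,A);s=np.hypot(A,B)/(M**2).sum()
    R=np.array([[np.cos(t),-np.sin(t)],[np.sin(t),np.cos(t)]]);return c,np.degrees(t),s,np.linalg.norm(Q-M@R.T*s,axis=1)
E
python3 - <<'E'
from h import *
np.set_printoptions(precision=2,suppress=True)
E=[(202,98),(214,193),(335,174),(321,78)] # a b c d
S=[(189,457),(198,394),(97,373),(84,437)]
T1=[c2p(u,v,(160,218),134,100,0,0) for u,v in E]; S1=[c2p(u,v,(340,206),134,100,0,300) for u,v in S]
P=[tri([('top0',a),('scene0',b)]) for a,b in zip(T1,S1)]; print('tri',np.array(P))
print(rectfit(P)); print(rectfit([onz('top0',a,78) for a in T1])); print(rectfit([onz('scene0',a,78) for a in S1]))
C=[(544,43),(480,177),(651,260),(714,124)]
D=[(593,542),(700,478),(607,381),(500,447)]
T2=[c2p(u,v,(317,195),80,60,400,0) for u,v in C]; S2=[c2p(u,v,(208,186),80,60,400,300) for u,v in D]
import itertools
P=[tri([('top0',a),('scene0',b)]) for a,b in zip(T2,S2)]; print('tri',np.array(P))
print(rectfit([onz('top0',a,5) for a in T2])); print(rectfit([onz('scene0',a,5) for a in S2]))
E
```

```text
tri [[546.63 171.04  81.04]
 [464.27 162.25  80.29]
 [473.65  59.07  81.48]
 [557.73  68.68  80.13]]
(array([510.57, 115.26]), np.float64(5.934870238451983), np.float64(0.9944862739900542), array([0.14, 0.61, 0.84, 0.6 ]))
(array([511.09, 115.6 ]), np.float64(5.8655253459165575), np.float64(0.9976408087550912), array([0.24, 0.54, 0.59, 0.33]))
(array([508.2 , 115.15]), np.float64(5.956648570112191), np.float64(0.9977357933758417), array([0.35, 1.07, 1.52, 1.13]))
tri [[ 613.89 -217.38    7.36]
 [ 540.47 -175.58    5.22]
 [ 487.66 -264.9    10.52]
 [ 562.12 -308.24    5.81]]
(array([ 551.58, -242.28]), np.float64(-30.049381243348382), np.float64(1.005597573064044), array([0.49, 0.64, 0.58, 0.42]))
(array([ 549.27, -242.16]), np.float64(-29.899376229509766), np.float64(1.0233468088847195), array([0.89, 1.69, 2.39, 1.91]))
```

```bash
python3 -m crank '{"dp":[[34,-40,0],[34,-40,0],[34,-40,0],[34,-40,0],[34,-40,0],[34,-40,0],[34,-40,0],[34,-40,0],[0,0,0],[0,0,0]],"twist":[[0,0,5],[0,0,5],[0,0,5],[0,0,5],[0,0,5],[0,0,5],[0,0,5],[0,0,3],[0,0,0],[0,0,0]],"fingers":[85,85,85,85,85,85,85,85,85,85]}'
python3 - <<'E'
from h import *
grab('wrist','w1'); o=bot.get_obs(); print(o['tcp_pos'],o['eef_rot'],o['t'],o['joint_positions'])
im=cv2.imread('pics/w1.png'); 
c=proj('w1',(494,272.6,90)); print(c)
x,y=[int(round(v)) for v in c]; x0=max(0,x-70);y0=max(0,y-50); cr=im[y0:y0+105,x0:x0+140]; print(x0,y0)
cv2.imwrite('pics/w1c.png',cv2.resize(cr,None,fx=5,fy=5,interpolation=cv2.INTER_CUBIC))
E
```

```text
t: 1.4
tcp_pos: [497.0, 209.2, 252.9]
eef_rot: [-0.13, 0.992, 0.0, -0.001]
ft_force: [-0.5, 0.5, 0.0]
grip_width: 85.2
gripper_force: 0.0
[496.67761177 209.63314873 252.99312078] [-1.30092723e-01  9.91501722e-01  1.76318642e-04 -4.32010533e-04] 1.45 [ 1.74895347e-01  6.62873822e-02  1.69767272e+00  3.98005040e-04
  1.37848007e+00 -1.65690224e+00]
[318.71148604 195.026015  ]
249 145
```

View pics/w1c.png

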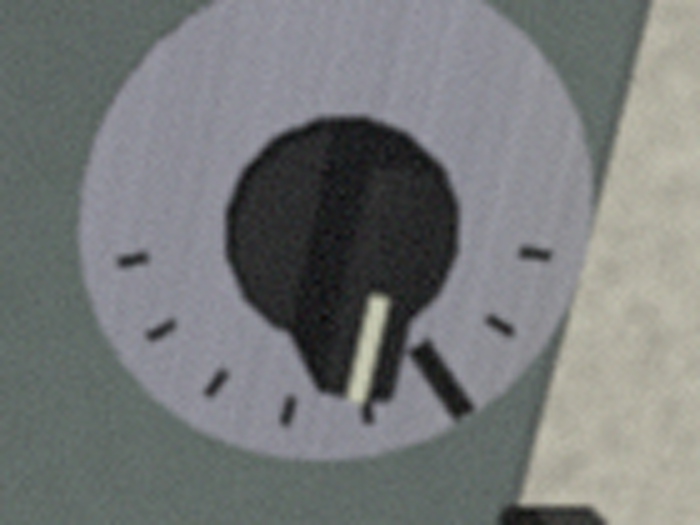

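View pics/w1.png

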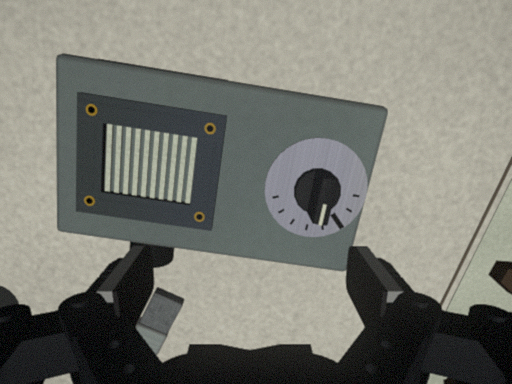

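The wrist crop shows the pointer nose's tip near (357,396) between the short marks at 1.2 and 1.6, the white line from (379,297), and the long mark's outer end at (466,414), inner (420,347). The frame inserts in the full picture are at (91,110), (210,129), (199,217), (89,201).

Run:
```python
from h import *
np.set_printoptions(precision=2,suppress=True)
cp=lambda u,v:(249+(u+.5)/5-.5,145+(v+.5)/5-.5)
I=[(210,129),(91,110),(89,201),(199,217)]
# assign by projection of model
yaw=np.radians(5.9);R=np.array([[np.cos(yaw),-np.sin(yaw)],[np.sin(yaw),np.cos(yaw)]])
M=np.array([[42,52],[-42,52],[-42,-52],[42,-52]])
P=[]
for m in M:
    q=proj('w1',[*(R@m+[510,115.4]),78]); k=min(I,key=lambda i:np.hypot(*(q-i))); P.append(onz('w1',k,78)); print(q,k)
c,t,s,r=rectfit(P);print(c,t,s,r)
t0=t;d=c+158*np.array([-np.sin(np.radians(t)),np.cos(np.radians(t))]);print('dial',d)
for nm,uv,z in [('tip',(357,396),82),('nl',(325,388),82),('nr',(390,398),82),('wl0',(379,297),112),('wl1',(368,345),112),('long',(466,414),72),('longin',(420,347),72),('m0',(549,254),72),('m28',(120,263),72),('m16',(287,423),72)]:
    p=onz('w1',cp(*uv),z)[:2]; v=p-d; print(nm,p,np.hypot(*v),'theta',np.radians(90+t0)-np.arctan2(v[1],v[0]))
a=onz('w1',cp(379,297),112);b=onz('w1',cp(368,345),112);v=(b-a)[:2];print('line theta',np.radians(90+t0)-np.arctan2(v[1],v[0]))
```

```text
[198.37 216.16] (199, 217)
[209.22 128.09] (210, 129)
[ 91.05 109.13] (91, 110)
[ 88.73 199.85] (89, 201)
[510.78 115.91] 6.0005508478631455 1.004568860471525 [0.18 0.23 0.15 0.01]
dial [494.26 273.05]
tip [522.6  285.01] 30.761165906835743 theta 1.276243247626208
nl [522.62 278.63] 28.907655644030562 theta 1.481122171486906
nr [521.37 291.19] 32.62302983966328 theta 1.085739797143231
wl0 [495.22 273.34] 1.0058017742366177 theta 1.3867412036018636
wl1 [503.79 274.25] 9.608753352743816 theta 1.550356718677189
long [523.86 310.17] 47.48197011630943 theta 0.7778623759245591
longin [512.93 296.87] 30.26614573039146 theta 0.7693658464122545
m0 [488.65 314.62] 41.94748290469036 theta -0.02939504401738069
m28 [511.56 235.7 ] 41.15980622815903 theta 2.812444743157103
m16 [534.77 276.67] 40.67483257031549 theta 1.5864333470765637
line theta 1.5693683805923242
```

Run:
```python
from h import *
np.set_printoptions(precision=0,suppress=True)
d=np.array([494.26,273.05])
ic=lambda q:((q-[249,145]+.5)*5-.5)
for th in (1.2,1.3,1.4,1.5,1.6):
    a=np.radians(96)-th; u=np.array([np.cos(a),np.sin(a)]);n=np.array([-u[1],u[0]])
    f=lambda r,s,z:ic(proj('w1',[*(d+u*r+n*s),z]))
    print(th,'bartop end',f(21,0,112),'corners',f(21,7,112),f(21,-7,112),'tail',f(-21,7,112),f(-21,-7,112),'foot end',f(21,0,82),'tip',f(29,0,82))
im=cv2.imread('pics/w1.png')[170:235,275:360]
im=cv2.resize(im,None,fx=8,fy=8,interpolation=cv2.INTER_CUBIC); cv2.imwrite('pics/w1d.png',np.clip(255*(im/255.)**.45,0,255).astype('uint8'))
```

```text
1.2 bartop end [398. 406.] corners [439. 398.] [357. 414.] tail [402. 163.] [317. 181.] foot end [361. 347.] tip [368. 385.]
1.3 bartop end [386. 408.] corners [427. 403.] [345. 412.] tail [415. 165.] [330. 175.] foot end [350. 348.] tip [353. 388.]
1.4 bartop end [373. 408.] corners [414. 408.] [332. 409.] tail [428. 168.] [343. 170.] foot end [339. 349.] tip [337. 389.]
1.5 bartop end [361. 408.] corners [402. 411.] [320. 405.] tail [440. 173.] [356. 166.] foot end [328. 349.] tip [322. 388.]
1.6 bartop end [349. 406.] corners [389. 414.] [309. 399.] tail [452. 179.] [369. 164.] foot end [317. 347.] tip [307. 386.]
```

View pics/w1d.png

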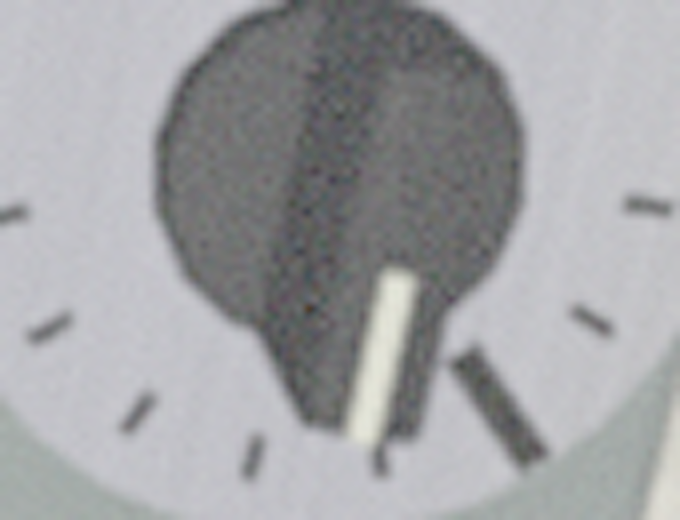

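The closer view shows that the bar occludes the nose; its top's white line runs to (362,440), parallel to a bar at theta ≈ 1.56 rad. Grip yaw 96.6°, then turn +43.6°.

```bash
python3 -m crank '{"dp":[[-1,22,0],[-1,21,0],[-1,21,0],[0,0,-30],[0,0,-30],[0,0,-30],[0,0,-30],[0,0,-21],[0,0,0],[0,0,0]],"twist":[[0,0,-4.4],[0,0,-4],[0,0,0],[0,0,0],[0,0,0],[0,0,0],[0,0,0],[0,0,0],[0,0,0],[0,0,0]],"fingers":[50,50,50,50,50,50,50,50,50,50]}'
python3 -m crank '{"dp":[[0,0,0],[0,0,0],[0,0,0],[0,0,0],[0,0,0],[0,0,0]],"twist":[[0,0,0],[0,0,0],[0,0,0],[0,0,0],[0,0,0],[0,0,0]],"fingers":[0,0,0,0,0,0]}'
```

```text
t: 2.7
tcp_pos: [494.8, 273.7, 113.4]
eef_rot: [-0.058, 0.998, 0.0, 0.001]
ft_force: [-0.1, -0.6, -0.0]
grip_width: 50.1
gripper_force: 0.0
t: 3.45
tcp_pos: [494.9, 273.5, 113.4]
eef_rot: [-0.057, 0.998, 0.0, 0.001]
ft_force: [-1.9, 1.6, 6.7]
grip_width: 12.7
gripper_force: 60.3
```

```bash
python3 -m crank '{"dp":[[0,0,0],[0,0,0],[0,0,0],[0,0,0],[0,0,0],[0,0,0],[0,0,0],[0,0,0],[0,0,0]],"twist":[[0,0,6],[0,0,7],[0,0,7],[0,0,7],[0,0,7],[0,0,6],[0,0,3.7],[0,0,0],[0,0,0]],"fingers":[0,0,0,0,0,0,0,0,0]}'
python3 -m crank '{"dp":[[0,0,0],[0,0,0],[0,0,0],[0,0,0],[0,0,30],[0,0,40],[0,0,40],[0,-25,30],[0,-25,0],[0,0,0]],"twist":[[0,0,0],[0,0,0],[0,0,0],[0,0,0],[0,0,0],[0,0,0],[0,0,0],[0,0,-10],[0,0,-10],[0,0,0]],"fingers":[50,50,50,50,50,50,50,80,80,80]}'
python3 - <<'E'
from h import *
grab('wrist','w2'); o=bot.get_obs(); print(o['tcp_pos'],o['t'])
im=cv2.imread('pics/w2.png'); 
x,y=[int(round(v)) for v in proj('w2',(494.3,273,90))]; x0=max(0,x-50);y0=max(0,y-35); print(x0,y0)
im=cv2.resize(im[y0:y0+75,x0:x0+100],None,fx=8,fy=8,interpolation=cv2.INTER_CUBIC)
cv2.imwrite('pics/w2c.png',np.clip(255*(im/255.)**.5,0,255).astype('uint8'))
np.set_printoptions(precision=0,suppress=True)
d=np.array([494.3,273.05])
ic=lambda q:((q-[x0,y0]+.5)*8-.5)
for th in (.7,.8,.9):
    a=np.radians(96)-th; u=np.array([np.cos(a),np.sin(a)]);f=lambda r,z:ic(proj('w2',[*(d+u*r),z]))
    print(th,f(0,112),f(21,112),f(29,82),f(48,72))
E
```

```text
t: 4.58
tcp_pos: [494.5, 274.3, 113.5]
eef_rot: [-0.424, 0.906, 0.001, 0.001]
ft_force: [-2.8, 3.9, 5.4]
grip_width: 12.6
gripper_force: 60.4
t: 5.82
tcp_pos: [494.7, 221.9, 252.6]
eef_rot: [-0.26, 0.966, -0.0, 0.0]
ft_force: [0.2, -0.3, -1.0]
grip_width: 80.2
gripper_force: 0.0
[494.36269198 222.70613187 252.15875091] 5.875
249 173
0.7 [431. 346.] [508. 512.] [488. 466.] [533. 562.]
0.8 [431. 346.] [489. 519.] [465. 475.] [497. 576.]
0.9 [431. 346.] [470. 524.] [441. 481.] [459. 586.]
```

View pics/w2c.png

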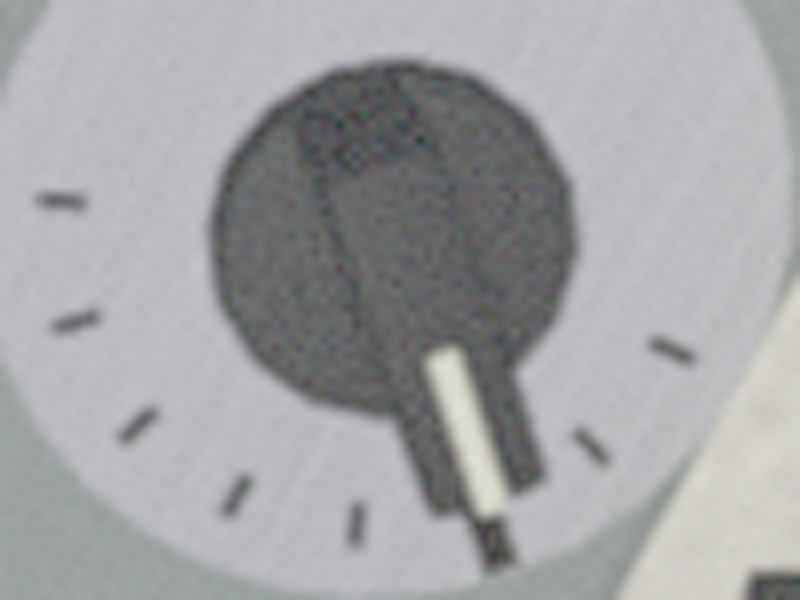

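The crop shows the white line running (442,350)→(490,515), straight onto the long mark at (497,568): the dial is on the mark. Next, the cover.

```bash
python3 -m crank '{"dp":[[4,-31,0],[4,-31,0],[4,-31,0],[4,-31,0],[4,-31,0],[4,-31,0],[4,-31,0],[4,-31,0],[4,-31,0],[4,-31,0]],"twist":[[0,0,-10],[0,0,-10],[0,0,-10],[0,0,-10],[0,0,-10],[0,0,-10],[0,0,-10],[0,0,-10],[0,0,-10],[0,0,-10]],"fingers":[80,80,80,80,80,80,80,80,80,80]}'
python3 -m crank '{"dp":[[4,-31,0],[4,-31,0],[4,-31,0],[4,-31,0],[0,-30,0],[0,0,0],[0,0,0]],"twist":[[0,0,-10],[0,0,-10],[0,0,-10],[0,0,-10],[0,0,-10],[0,0,0],[0,0,0]],"fingers":[80,80,80,80,80,80,80]}'
python3 - <<'E'
from h import *
grab('wrist','w3'); o=bot.get_obs(); print(o['tcp_pos'],o['t'],o['joint_positions'])
im=cv2.imread('pics/w3.png'); x,y=[int(round(v)) for v in proj('w3',(550.5,-242,5))]; print(x,y)
x0=max(0,min(x-133,512-266));y0=max(0,min(y-100,384-200)); print(x0,y0)
cv2.imwrite('pics/w3c.png',cv2.resize(im[y0:y0+200,x0:x0+266],None,fx=3,fy=3,interpolation=cv2.INTER_CUBIC))
E
```

```text
t: 7.12
tcp_pos: [534.6, -87.1, 251.5]
eef_rot: [0.573, 0.82, 0.0, -0.001]
ft_force: [1.0, 0.4, 0.2]
grip_width: 80.3
gripper_force: 0.0
t: 8.0
tcp_pos: [550.6, -239.9, 251.7]
eef_rot: [0.864, 0.503, 0.0, -0.001]
ft_force: [0.1, -0.1, -0.1]
grip_width: 80.0
gripper_force: 0.0
[ 550.60629195 -239.73100032  251.86211266] 8.05 [-6.11886183e-01  2.25430761e-01  1.52301063e+00  4.99854906e-04
  1.39415994e+00 -9.56010024e-02]
250 164
117 64
```

View pics/w3c.png

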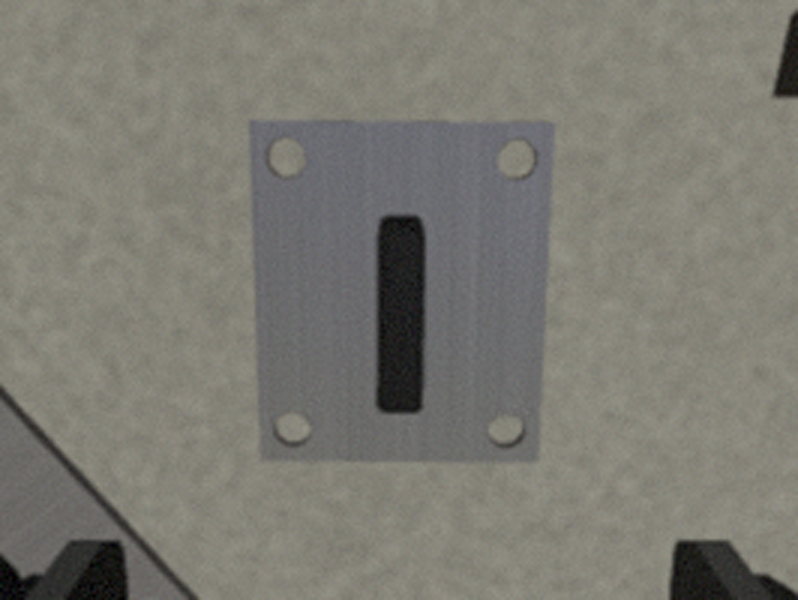

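The crop shows the cover square to the jaws: holes at (286,157), (516,158), (506,430), (293,428), bar top from (378,216) to (422,412).

Run:
```python
from h import *
np.set_printoptions(precision=2,suppress=True)
cp=lambda u,v:(117+(u+.5)/3-.5,64+(v+.5)/3-.5)
I=[cp(*k) for k in [(286,157),(516,158),(506,430),(293,428)]]
yaw=np.radians(-30);R=np.array([[np.cos(yaw),-np.sin(yaw)],[np.sin(yaw),np.cos(yaw)]])
M=np.array([[42,52],[-42,52],[-42,-52],[42,-52]]);P=[]
for m in M:
    q=proj('w3',[*(R@m+[550.5,-242]),5]); k=min(I,key=lambda i:np.hypot(*(q-i))); P.append(onz('w3',k,5)); print(q,k)
print(rectfit(P))
for z in (45,50): 
    B=np.array([onz('w3',cp(*k),z)[:2] for k in [(378,216),(424,216),(421,412),(378,412)]]); print(z,B.mean(0),np.linalg.norm(B-np.roll(B,1,0),axis=1))
o=bot.get_obs();x,y=o['eef_rot'][:2];print('yaw',2*np.degrees(np.arctan2(y,x))-90,o['tcp_pos'])
# bar height by tri of bar-top ends: wrist centre ray and top view
uv=cp(400,314); print(tri([('w3',uv),('top0',c2p(604,141,(317,195),80,60,400,0))]))
```

```text
[289.3  116.97] (288.66666666666663, 116.33333333333334)
[212.39 116.33] (212.0, 116.0)
[214.45 206.63] (214.33333333333331, 206.33333333333334)
[285.61 207.22] (285.33333333333337, 207.0)
(array([ 550.36, -241.44]), np.float64(-29.859741106652216), np.float64(0.9999187141954949), array([0.24, 0.11, 0.15, 0.26]))
45 [ 551.13 -240.09] [67.79 15.16 67.78 15.  ]
50 [ 551.66 -239.16] [66.75 14.93 66.75 14.77]
yaw -29.58600863788545 [ 550.61 -239.73  251.86]
[ 550.41 -241.53   34.13]
```

```bash
python3 -m crank '{"dp":[[0,-1.7,-45],[0,0,-45],[0,0,-45],[0,0,-40],[0,0,-25],[0,0,-13],[0,0,0],[0,0,0]],"twist":[[0,0,-0.3],[0,0,0],[0,0,0],[0,0,0],[0,0,0],[0,0,0],[0,0,0],[0,0,0]],"fingers":[50,50,50,50,50,50,50,50]}'
python3 -m crank '{"dp":[[0,0,0],[0,0,0],[0,0,0],[0,0,0],[0,0,0],[0,0,0]],"twist":[[0,0,0],[0,0,0],[0,0,0],[0,0,0],[0,0,0],[0,0,0]],"fingers":[0,0,0,0,0,0]}'
```

```text
t: 9.05
tcp_pos: [551.4, -243.1, 40.8]
eef_rot: [0.866, 0.5, 0.001, 0.001]
ft_force: [-0.0, 0.4, 0.3]
grip_width: 50.2
gripper_force: 0.0
t: 9.8
tcp_pos: [551.0, -243.1, 40.3]
eef_rot: [0.866, 0.499, 0.0, 0.001]
ft_force: [-0.8, 1.3, 6.1]
grip_width: 15.4
gripper_force: 60.3
```

```bash
python3 -m crank '{"dp":[[0,0,10],[0,0,20],[0,0,30],[0,0,35],[0,0,35],[0,0,20],[0,0,0]],"twist":[[0,0,0],[0,0,0],[0,0,0],[0,0,0],[0,0,0],[0,0,0],[0,0,0]],"fingers":[0,0,0,0,0,0,0]}'
python3 -m crank '{"dp":[[-2,20,0],[-4,38,0],[-4,38,0],[-4,38,0],[-4,38,0],[-5,38,0],[-5,38,0],[-5,38,0],[-5,38,0],[-2,20,0]],"twist":[[0,0,2],[0,0,4],[0,0,4],[0,0,4],[0,0,4],[0,0,4],[0,0,4],[0,0,4],[0,0,4],[0,0,1.9]],"fingers":[0,0,0,0,0,0,0,0,0,0]}'
python3 -m crank '{"dp":[[0,10,0],[0,4,0],[0,0,0],[0,0,0],[0,0,0]],"twist":[[0,0,0],[0,0,0],[0,0,0],[0,0,0],[0,0,0]],"fingers":[0,0,0,0,0]}'
python3 - <<'E'
from h import *
grab('wrist','w4');grab('top','t4');grab('scene','s4'); o=bot.get_obs(); x,y=o['eef_rot'][:2];print('yaw',2*np.degrees(np.arctan2(y,x))-90,o['tcp_pos'],o['joint_positions'],o['t'],o['ft_force'],o['torque'])
im=cv2.imread('pics/w4.png')
def crop(f,c,w,h): 
    im=cv2.imread(f'pics/{f}.png'); x,y=c; return cv2.resize(im[y-h//2:y+h//2,x-w//2:x+w//2],(400,300),interpolation=cv2.INTER_CUBIC)
cv2.imwrite('pics/comp4.png',np.vstack([cv2.resize(im,(800,600))[:300],np.hstack([crop('t4',(175,215),106,80),crop('s4',(325,175),106,80)])]))
E
```

```text
t: 10.68
tcp_pos: [551.2, -243.3, 191.3]
eef_rot: [0.866, 0.499, 0.001, 0.002]
ft_force: [0.8, 0.2, -3.8]
grip_width: 15.2
gripper_force: 59.1
t: 11.92
tcp_pos: [507.9, 104.0, 187.1]
eef_rot: [0.669, 0.744, -0.001, -0.002]
ft_force: [0.1, -1.0, -3.3]
grip_width: 14.9
gripper_force: 59.0
t: 12.55
tcp_pos: [510.5, 114.7, 189.3]
eef_rot: [0.671, 0.742, -0.0, 0.0]
ft_force: [0.3, 0.3, -4.3]
grip_width: 15.4
gripper_force: 59.0
yaw 5.794731397123158 [510.47062983 114.98888991 189.33998184] [-9.62468622e-03  8.32603840e-02  1.80975372e+00 -1.26194742e-05
  1.24852225e+00 -1.10757832e-01] 12.7 [ 0.84803649 -0.17730726 -2.89448872] [ 0.04009996  0.01651353 -0.01207774]
```

View pics/comp4.png

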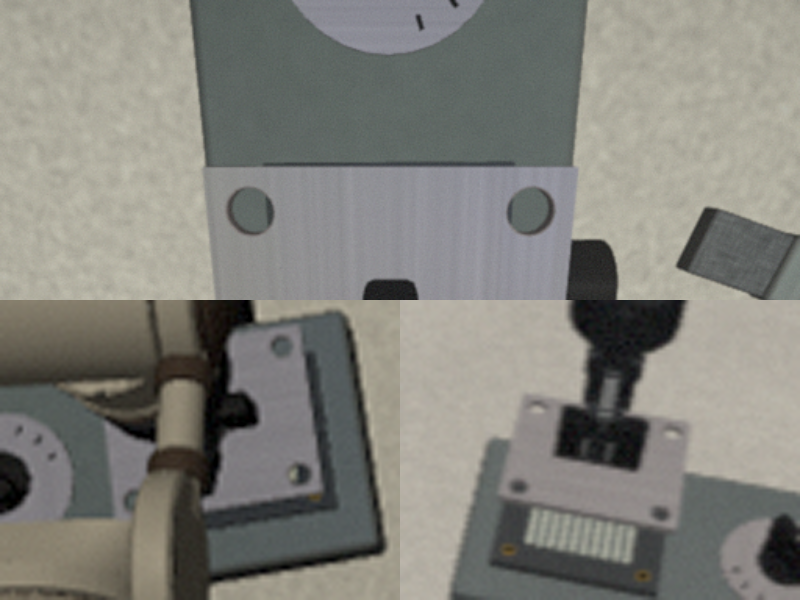

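The composite shows the cover held level above the frame, sides parallel; wrist-view holes at tile (251,210) and (530,210). Lower it, aiming at 20 mm above the frame, and then check through the holes.

```bash
python3 -m crank '{"dp":[[0,0,-12],[0,0,-15],[0,0,-12],[0,0,-7],[0,0,-3],[0,0,0],[0,0,0],[0,0,0]],"twist":[[0,0,0],[0,0,0],[0,0,0],[0,0,0],[0,0,0],[0,0,0],[0,0,0],[0,0,0]],"fingers":[0,0,0,0,0,0,0,0]}'
python3 - <<'E'
from h import *
np.set_printoptions(precision=1,suppress=True)
grab('wrist','w5');grab('top','t5');grab('scene','s5'); o=bot.get_obs(); x,y=o['eef_rot'][:2];print('yaw',2*np.degrees(np.arctan2(y,x))-90,o['tcp_pos'],o['eef_rot'])
def crop(f,c,w,h): 
    im=cv2.imread(f'pics/{f}.png'); x,y=c; return cv2.resize(im[y-h//2:y+h//2,x-w//2:x+w//2],(400,300),interpolation=cv2.INTER_CUBIC)
cv2.imwrite('pics/comp5.png',np.vstack([np.hstack([crop('w5',(175,150),120,90),crop('w5',(325,150),120,90)]),np.hstack([crop('t5',(195,210),80,60),crop('s5',(320,185),80,60)])]))
yaw=np.radians(6);R=np.array([[np.cos(yaw),-np.sin(yaw)],[np.sin(yaw),np.cos(yaw)]])
for m in np.array([[42,52],[-42,52],[-42,-52],[42,-52]]):
    p=R@m+[510.6,115.7]; print(m,[proj(f,[*p,z]) for f in('w5','t5','s5') for z in (78,104)])
E
```

```text
t: 13.7
tcp_pos: [510.7, 115.3, 140.8]
eef_rot: [0.67, 0.742, 0.0, 0.0]
ft_force: [-0.7, -0.6, -2.7]
grip_width: 15.0
gripper_force: 59.1
yaw 5.821618357773076 [510.5 115.3 140.5] [0.7 0.7 0.  0. ]
[42 52] [array([324.9, 130.8]), array([336.8, 136.1]), array([160.3, 200.5]), array([158. , 198.4]), array([336. , 208.8]), array([337.5, 203.2])]
[-42  52] [array([172.7, 131.1]), array([160.4, 136.5]), array([164.2, 232.5]), array([162. , 231.2]), array([339.2, 187.4]), array([340.7, 181.7])]
[-42 -52] [array([183.7, 295.5]), array([174.8, 322.2]), array([204.9, 225.6]), array([203.6, 224.2]), array([305.2, 180.9]), array([306.1, 175.2])]
[ 42 -52] [array([314.8, 295.3]), array([323.6, 322. ]), array([200.3, 193.9]), array([198.9, 191.7]), array([300.5, 201.8]), array([301.3, 196.2])]
```

View pics/comp5.png

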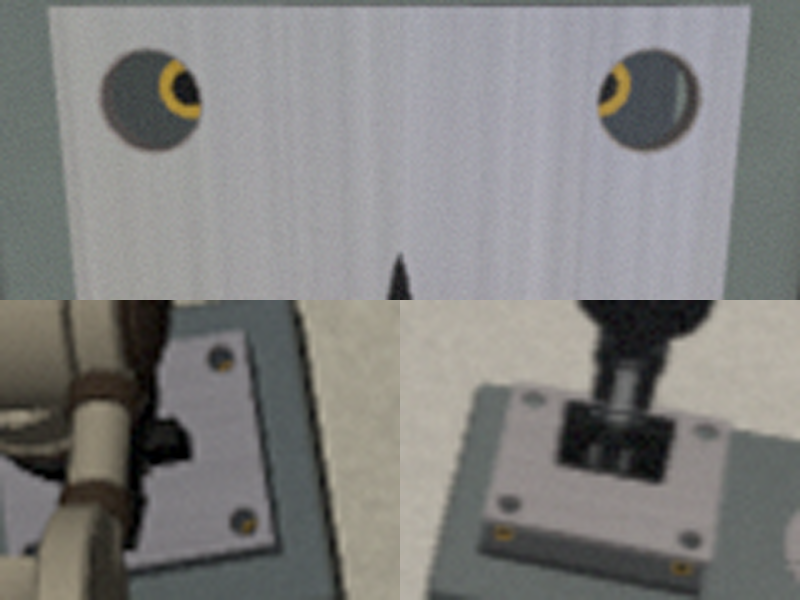

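Brass inserts show in the holes at tile (186,87) and (602,87), the rims centred at (151,100) and (648,100). Compared with the predicted aligned view, the cover is only about 1 mm off to +x and +y, and 22 mm above the frame. A small trim, then check and hand in.

```bash
python3 -m crank '{"dp":[[-0.5,-0.5,-1],[-0.5,-0.5,-1],[0,0,0],[0,0,0],[0,0,0],[0,0,0],[0,0,0],[0,0,0]],"twist":[[0,0,0.1],[0,0,0],[0,0,0],[0,0,0],[0,0,0],[0,0,0],[0,0,0],[0,0,0]],"fingers":[0,0,0,0,0,0,0,0]}'
python3 - <<'E'
from h import *
np.set_printoptions(precision=1,suppress=True)
grab('wrist','w6'); im=cv2.imread('pics/w6.png').astype(float)
# gold ring pixels and hole outlines in the wrist view
b,g,r=im[...,0],im[...,1],im[...,2]
hole=((im.mean(2)<115)|((r-b)>40)).astype('uint8')
for x0 in (135,310):
    s=hole[112:160,x0:x0+52]; n,l,st,ce=cv2.connectedComponentsWithStats(s)
    k=1+np.argmax(st[1:,4]); print('hole bbox centre',x0+st[k,0]+(st[k,2]-1)/2,112+st[k,1]+(st[k,3]-1)/2,st[k,2:])
    ys,xs=np.nonzero((r-b)[112:160,x0:x0+52]>40); print('gold x',x0+xs.min(),x0+xs.max(),'y',112+ys.min(),112+ys.max())
yaw=np.radians(6);R=np.array([[np.cos(yaw),-np.sin(yaw)],[np.sin(yaw),np.cos(yaw)]])
for m in np.array([[42,52],[-42,52]]):
    p=R@m+[510.6,115.7]; print([proj('w6',[*p,z]) for z in (78,103,105)])
o=bot.get_obs();print(o['tcp_pos'],o['joint_velocities'])
E
```

```text
t: 14.85
tcp_pos: [509.4, 114.3, 138.3]
eef_rot: [0.67, 0.743, -0.0, -0.0]
ft_force: [0.4, -0.4, -3.4]
grip_width: 15.3
gripper_force: 59.1
hole bbox centre 159.5 134.5 [ 30  30 717]
gold x 164 174 y 123 138
hole bbox centre 339.0 134.5 [ 31  30 719]
gold x 324 337 y 122 138
[array([328.8, 129.8]), array([341. , 134.8]), array([342.2, 135.3])]
[array([174.4, 129.8]), array([162.7, 134.9]), array([161.6, 135.4])]
[509.4 114.3 138.3] [-0. -0. -0.  0. -0. -0.]
```

```bash
python3 -c "
from plant import ticket
print(ticket.hand_in())"
```

```text
the job is handed in; nothing more can be done
None
```

I handed the job in with the dial on the long mark and the cover held still and level about 20 mm above the frame, with its holes within about 1 mm of the threads by camera. The hand-in gave no verdict.

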